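Close the crock and hold it shut in the lid press

TASK

Put the stoneware lid on the crock standing in the lid press so that it sits level and fully home, and let go of it. Then flip the press's safety catch fully back out of the lever's way, and only after that pull the lever down as far as it goes, so that its sprung foot presses on the lid. Finish while still holding the lever fully down, and leave everything else where it stands.

Things in the scene. Friction and masses are not known exactly. Their poses are not given: they have to be found in the camera images.
- lid_center (a point): centre of the loose stoneware lid, half-way up (22 mm above its underside); the lid starts flat on the bamboo board. Lid, round, 44 mm tall, 220 g: from below a plug 86 mm across and 12 mm deep, a plate 108 mm across and 10 mm thick, and on top a round grip knob 36 mm across and 22 mm tall (knob from 0 to 22 mm above this point). z is its upright axis
- crock_mouth (a point): centre of the open mouth, at rim height, of the round stoneware crock (104 mm outside, mouth 94 mm across, 85 mm tall), loose in a shallow ring on the press base. With the lid home the lid's plate rests on the rim, its plug inside, and lid_center is 10 mm above this point. z is up
- press: fixed metal lid press; origin on the counter under the crock. Base 150 mm (x) by 260 mm (y -80 to 180), 12 mm thick. Turned about half round (yaw near 3.14): its +y end, with the lever tower (172 mm tall), lies to the robot's right, its -x side, with the catch on a 14 mm post at x -60, y 117, 207 mm tall, faces away from the robot, its +x side with the grip bar faces the robot
- lever_hinge (a point): hinge of the lever, fixed in the press 125 mm to +y of the press origin and 157 mm above the counter; the hinge line runs along the press's x axis; orientation as the press
- lever_grip (a point): middle of the free part of the lever's black round grip bar (16 mm thick, 85 mm free length, running along the press's x axis, free at its +x end). It is 190 mm from the hinge line and 55 mm to press +x of the lever's middle plane. Raised, it is 65 mm to press +y of the hinge and 179 mm above it; lowered, it is 190 mm to press -y of the hinge at hinge height
- lever (a joint): angle of the lever about its hinge, rad: 0 = raised, leaning 20 degrees back from upright away from the crock; grows as the bar is pulled up, over and down past the crock towards press -y; 1.92 = level; stop at 1.96. A spring lifts it again when let go; holding it down takes about 9 N at the bar. With the catch on it gives only 0.03 to 0.2, ever stiffer
- foot: the lever's sprung presser foot, a pin with a round rubber end 25 mm across, reaching 43 mm out of the lever's crock side, 125 mm from the hinge; origin on the lever's middle line. With the lid home it meets the lid's knob at lever about 1.8 and yields, pressing with about 9 N at 1.92 (yields 25 mm at most)
- catch_knob (a point): middle of the catch's thumb knob, a black round bar 18 mm thick and 22 mm long lying along the press's y axis, at the end of a 50 mm stick. It starts straight above catch_hinge (50 mm) and swings over to press -x, ending level with the hinge 50 mm to press -x of it
- catch_hinge (a point): point on the catch's hinge line (along the press's y axis) below the knob, fixed in the press at x = -60, y = 85 mm, 207 mm above the counter; orientation as the press. A blocking arm 76 mm long runs from the same shaft, 43 mm to +y of this point, to press +x across the front of the raised lever, and swings up with the knob
- catch (a joint): angle of the safety catch, rad: 0 = knob up, arm across the lever (guarding); 1.57 = fully back, knob level, arm upright and out of the way. Stays where it is left (about 1.5 N at the knob)
- board: fixed bamboo board 280 x 200 mm, 14 mm thick, under the lid at the start; origin under its centre
- loaf_pan: bystander: steel loaf pan 220 x 110 mm, 65 mm tall; origin under its centre
- bowl: bystander: glass bowl 170 mm across, 70 mm tall; origin under its centre
- mug: bystander: white mug 76 mm across, 90 mm tall; origin under its centre
- jar: bystander: glass jar with steel cap, 70 mm across, 110 mm tall; origin under its centre
- ramekin: bystander: small white cup 70 mm across, 40 mm tall; origin under its centre
- spoon: bystander: steel spoon with a wooden handle, 200 mm long lying flat; origin under its middle
Things that resemble listed ones, but are neither listed nor needed, are in the scene too. What is shaped like the part that bears crock_mouth but green or yellow is not meant.

How it is judged:
On the way, in this order (a step that is already met when the one before it is completed fails the run):
1. the lid sits level and home on the crock and is let go, catch still on and lever up (horizontal distance between lid_center and crock_mouth below 0.008 m and z of lid_center in the frame of crock_mouth below 0.013 m and angle between lid_center's own z axis and vertical below 0.06 rad and contact force between the fingers and lid below 0.3 N and value of joint catch below 0.6 rad and value of joint lever below 0.3 rad), for 0.2 s.
2. the safety catch is flipped back while the lever is still up (value of joint catch above 1 rad and value of joint lever below 0.3 rad), for 0.2 s.
3. the lever is pulled down and its foot presses on the lid (value of joint lever above 1.82 rad and contact force between foot and lid above 4 N), for 0.3 s.
At the end, for the whole second after the job is handed in: The gripper still holds the lever down (lever over 1.82 rad, fingers pressing on it with over 1 N), its foot presses on the lid with over 4 N, the catch is back (over 1.0 rad), and the lid is home on the crock: within 8 mm of centre, no more than 3 mm proud, tilted under 0.06 rad (all of step 3 and contact force between the fingers and press above 1 N and value of joint catch above 1 rad and horizontal distance between lid_center and crock_mouth below 0.008 m and z of lid_center in the frame of crock_mouth below 0.013 m and angle between lid_center's own z axis and vertical below 0.06 rad); the arm keeps its last pose, push and grip.
It fails at once if a bystander was moved by more than 30 mm (distance of any of loaf_pan, bowl, mug, jar, ramekin, spoon from where it was at the start of the episode above 0.03 m).
It fails at once if the crock was lifted out of its ring or tipped (distance of crock_mouth from where it was at the start of the episode above 0.02 m or angle between crock_mouth's own z axis and vertical above 0.15 rad).
It also fails if it takes over 64 s, if anything falls off the work surface, if the arm or the gripper's body presses on something with over 40 N, if the wrist force passes 120 N, or if a joint passes its speed limit or range.

ROBOT

A 6-joint arm with a two-finger parallel gripper is mounted at the origin on the work surface. World frame = base frame: x ahead of the robot, y to its left, z up, the work surface at z = 0. Lengths are in m, angles in rad, forces in N, time in s.
With the tool pointing down it reaches from about 0.35 to 0.925 m from the base axis. Payload 6.4 kg.
Tool frame: the origin (TCP) lies at the very end of the fingers, on their centre line; the grasp point (between the pads) lies 19 mm behind it; z points along the fingers, x is the direction in which the jaws open and shut, and the axes are right-handed (so a half turn about z gives the same grasp; the last joint's range is limited). The gripper opens to 85 mm and grips with 20 to 120 N. Pads are 22 mm wide; open, the fingers measure 114 mm over their backs; the gripper's body (76 mm by 85 mm) begins 54 mm behind the grasp point. The pads swing forward as they close: fully open they stand 13 mm farther back than shut.
Start: joints at [-1.487, 0.245, 1.558, -0, 1.339, -0.174], TCP at [0.166, -0.629, 0.231] pointing down, gripper open.
Joint ranges: [-3.13, 3.13], [-1.02, 2.26], [0.13, 2.54], [-0.95, 4.09], [0.21, 2.88], [-2.74, 2.74]. Speed limits (rad/s): [2.57, 2.57, 3.14, 3.14, 3.14, 3.14].

INTERFACE

Orientations are given as a unit quaternion [w, x, y, z].
In Python, from plant import robot gives the robot as it stands.
- The arm moves only by the tool drive_tool, never from a script. Its argument "moves" is a list of rows, each a list of 3 entries, a list of its own where there are three numbers: the shift along the tool's x, y, z in m, then the turn, a rotation vector about the tool's x, y, z in rad, then the closure, from 0 (fully open) to 1 (shut). A call has 1 to 12 rows; each row is the pose to reach, as a shift and turn from the pose commanded when the call began, along the tool's axes at that moment; what a row does not reach only later rows make up. A row lasts 1/8 s, in which the tool goes at most 62.5 mm and 10.7 degrees, less where a joint would pass 70% of its speed; a pose out of reach is approached as far as the arm can. A call with a gripper value outside its range is refused whole. The fingers move at their own pace and stop on an object; "squeeze" is the grip in N (left out, the last holds). Time passes only in rows, so rows that repeat a pose let the fingers close. It gives the time, the measured TCP pose, the force and the opening at its end, in the units of the state.
- robot.observe(): the state, without advancing time (a new reading comes with each control period).
- robot.camera(name): name is "scene" or "top" or "wrist"; returns a dict with "img" (384x512x3 uint8, blue, green, red), "K" (3x3 intrinsics, pixels), "R" (3x3) and "t" (3): a world point X has camera coordinates R X + t; the wrist camera has in their place "tool_from_camera" (4x4, takes a point from camera to tool coordinates, whose origin is the TCP and whose axes are the tool frame's). Camera axes: x right, y down, z forward; pixel columns grow to the right and rows downward; lengths in m; the calibration is good to about 2 mm. The wrist camera is an equidistant fisheye: a pixel r from the principal point sees the ray r / f radians off the axis. A picture is of the moment at which its call begins: read the wrist's pose just before it. There is no depth.
- robot.finish_job(): hands the job in, once; it reports no verdict.
The state is a dict: "time_s": time; "joint_positions": joint angles; "joint_velocities": joint speeds; "tau": joint torques, N m; "tcp_pos": TCP position; "tcp_rot": TCP orientation; "contact_force": force on the tool from outside, world axes, zero at the start; "torque": the same for the moment, N m; "grip_width": finger opening in m.
Only numpy, scipy, OpenCV 4.12 (cv2) and the standard library are available. Lean on these libraries where they do the work, as an engineer would, in place of code of your own. Each camera call takes 0.05 s, during which the arm holds its last target.

## Working session

There is one attempt and no reset: what is moved stays moved. The work goes in short steps, Python scripts to look and compute and a tool call to move; the robot and the scene stay as the last step left them, time stands still between calls to the robot, and variables do not carry over. Pictures are saved under pics/ and viewed, and the job is handed in when it is done.

Besides the shell and the picture viewer there is one more tool, called after ">>>" in YAML: its name, and indented under it one key for each argument. drive_tool: Moves the arm, as the interface text tells. Its arguments: {"type":"object","properties":{"moves":{"type":"array"},"squeeze":{"type":"number"}},"required":["moves"]}

```bash
ls; mkdir -p pics
python3 - <<'E'
from plant import robot
import cv2,json
s=robot.observe()
for k,v in s.items(): print(k,v)
for n in ["scene","top","wrist"]:
    c=robot.camera(n); cv2.imwrite(f"pics/{n}0.png",c["img"])
    for k in c:
        if k!="img": print(n,k,c[k])
E
```

```text
pics
time_s 0.0
joint_positions [-1.48711517e+00  2.45796072e-01  1.55902917e+00  2.22436767e-05
  1.33871679e+00 -1.74098159e-01]
joint_velocities [ 8.20711412e-04  6.34218741e-05 -2.39921824e-03  1.15945163e-04
  5.70541659e-04  8.71034721e-04]
tau [ 7.00472920e-04 -4.29506421e+01 -3.26130903e+01 -1.02596684e-04
  5.30801219e-03  1.37993860e-05]
tcp_pos [ 0.16567121 -0.62794656  0.2301837 ]
tcp_rot [-7.26952727e-04  7.92126163e-01 -6.10356610e-01 -6.49369738e-04]
contact_force [-0.22843154 -0.11990472 -0.88055156]
torque [-0.01482636 -0.02212302  0.0495565 ]
grip_width 0.08537758219572064
scene K [[474.50398245   0.         263.01676807]
 [  0.         474.50398245 186.87510898]
 [  0.           0.           1.        ]]
scene R [[ 0.718329    0.69569581  0.00328626]
 [ 0.56087452 -0.57631389 -0.59437536]
 [-0.41161053  0.42880024 -0.80418103]]
scene t [-0.42331442 -0.17340056  1.99470264]
top K [[483.61889261   0.         259.52681922]
 [  0.         483.61889261 192.09952976]
 [  0.           0.           1.        ]]
top R [[ 0.02406152 -0.99939055  0.02528975]
 [-0.98688255 -0.02778468 -0.15903092]
 [ 0.15963667 -0.02113149 -0.98694964]]
top t [0.00320188 0.59335949 1.64960737]
wrist K [[297.31863964   0.         255.20104198]
 [  0.         297.31863964 191.31542793]
 [  0.           0.           1.        ]]
wrist tool_from_camera [[ 9.99999960e-01 -1.09314628e-04  2.59611645e-04 -2.54136964e-05]
 [ 2.90741908e-05  9.56761839e-01  2.90872449e-01 -7.43668312e-02]
 [-2.80183129e-04 -2.90872430e-01  9.56761805e-01 -1.42791643e-01]
 [ 0.00000000e+00  0.00000000e+00  0.00000000e+00  1.00000000e+00]]
```

View pics/scene0.png

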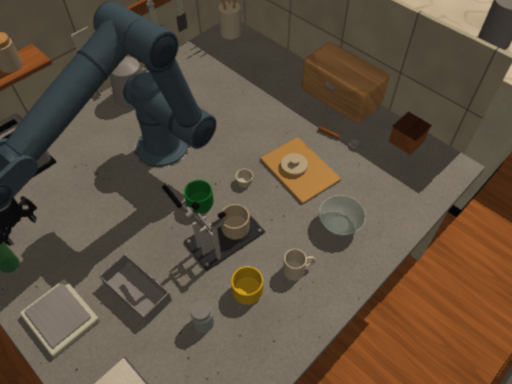

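View pics/top0.png

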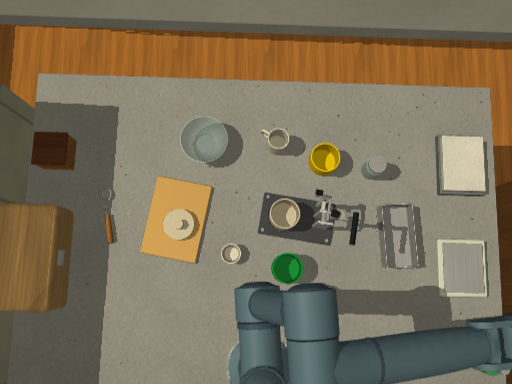

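View pics/wrist0.png

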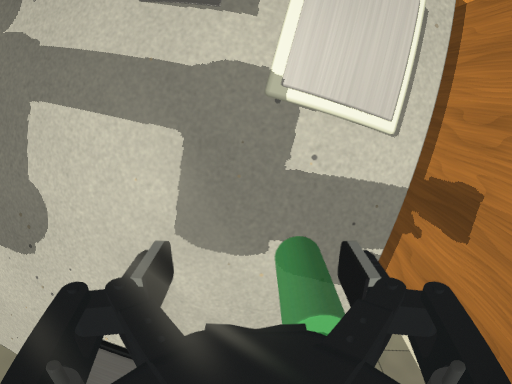

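```bash
cat > h.py <<'E'
import numpy as np,cv2
from plant import robot
from scipy.spatial.transform import Rotation as Rn
def ray(c,u,v):
    K=c["K"];d=np.array([(u-K[0,2])/K[0,0],(v-K[1,2])/K[1,1],1.])
    return -c["R"].T@c["t"], c["R"].T@d
def onz(c,u,v,z):
    o,d=ray(c,u,v); return o+d*(z-o[2])/d[2]
def proj(c,X):
    p=c["K"]@(c["R"]@np.asarray(X,float)+c["t"]); return p[:2]/p[2]
def wray(c,s,u,v):
    K=c["K"];x=u-K[0,2];y=v-K[1,2];r=np.hypot(x,y);th=r/K[0,0]
    d=np.array([x/r*np.sin(th),y/r*np.sin(th),np.cos(th)]);T=c["tool_from_camera"]
    q=s["tcp_rot"];R=Rn.from_quat([q[1],q[2],q[3],q[0]]).as_matrix()
    return R@T[:3,3]+s["tcp_pos"], R@(T[:3,:3]@d)
def wproj(c,s,X):
    q=s["tcp_rot"];R=Rn.from_quat([q[1],q[2],q[3],q[0]]).as_matrix();T=c["tool_from_camera"]
    p=T[:3,:3].T@(R.T@(np.asarray(X)-s["tcp_pos"])-T[:3,3]);th=np.arctan2(np.hypot(p[0],p[1]),p[2]);h=np.hypot(p[0],p[1])
    K=c["K"];return np.array([K[0,2]+K[0,0]*th*p[0]/h,K[1,2]+K[0,0]*th*p[1]/h])
E
python3 - <<'E'
from h import *
c=cv2.imread("pics/top0.png"); 
cv2.imwrite("pics/t_a.png",cv2.resize(c[170:270,250:380],None,fx=6,fy=6,interpolation=cv2.INTER_CUBIC))
cv2.imwrite("pics/t_b.png",cv2.resize(c[170:270,135:245],None,fx=6,fy=6,interpolation=cv2.INTER_CUBIC))
c=cv2.imread("pics/scene0.png"); 
cv2.imwrite("pics/s_a.png",cv2.resize(c[170:275,155:275],None,fx=5.7,fy=5.7,interpolation=cv2.INTER_CUBIC))
cv2.imwrite("pics/s_b.png",cv2.resize(c[135:205,255:345],None,fx=7,fy=7,interpolation=cv2.INTER_CUBIC))
E
```

```text
(no output)
```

View pics/t_a.png

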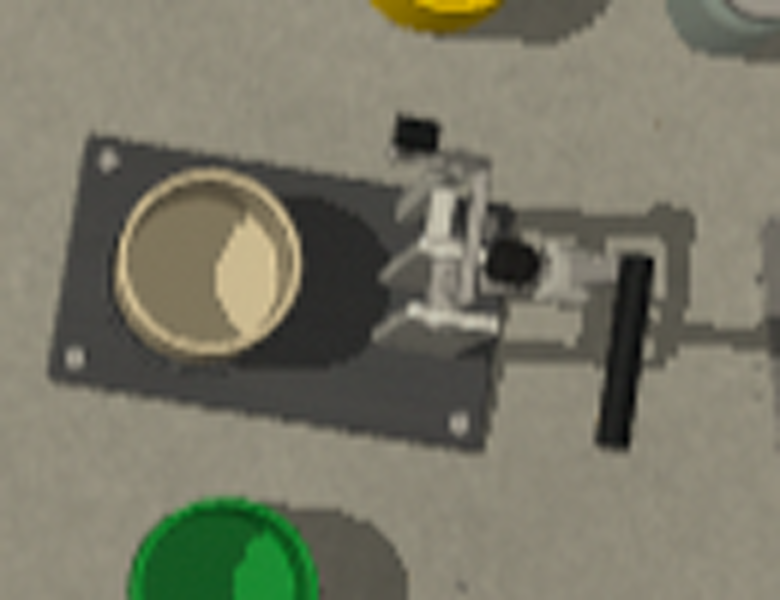

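View pics/t_b.png

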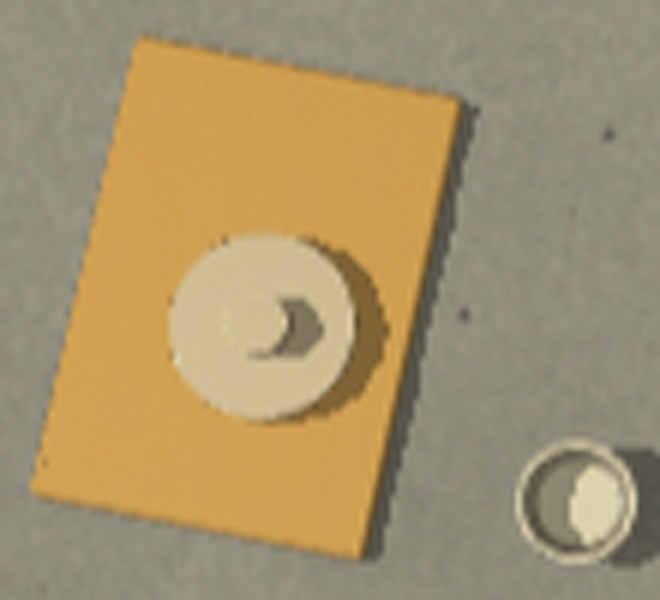

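View pics/s_a.png

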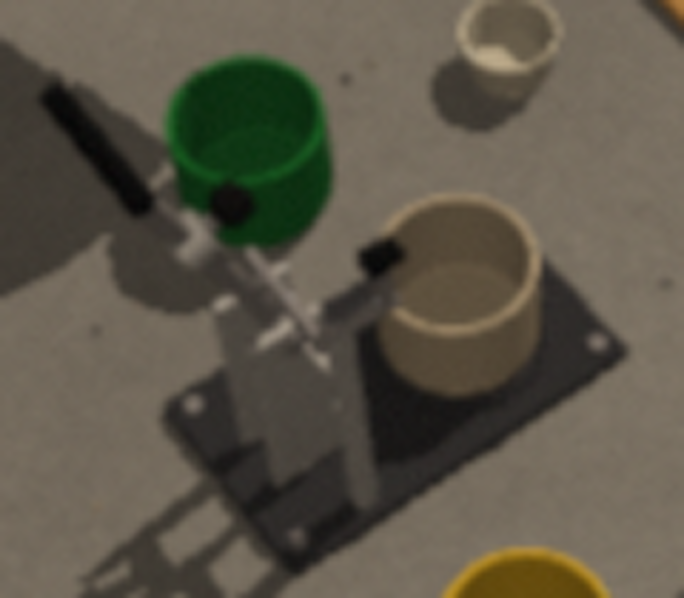

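View pics/s_b.png

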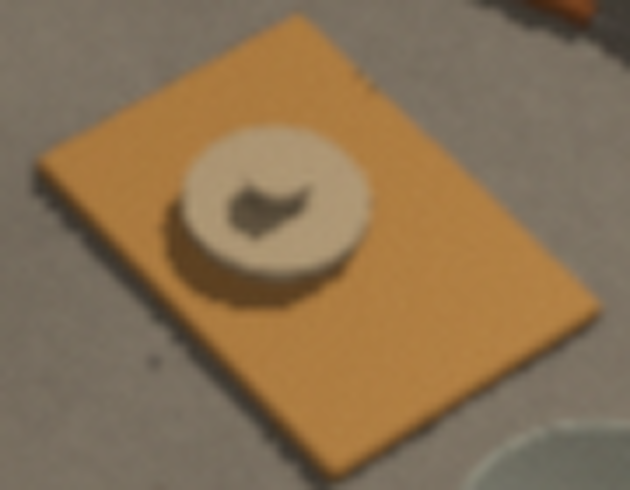

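Run:
```python
from h import *
c=robot.camera("top")
f=lambda u,v,z,o=(250,170):onz(c,(u+.5)/6-.5+o[0],(v+.5)/6-.5+o[1],z)
img=c["img"][170:270,250:380]
A,B,D=f(92,135,.012),f(49,379,.012),f(484,451,.012)
print("corners",A,B,D,np.linalg.norm(A-B),np.linalg.norm(B-D))
ex=(B-A)/np.linalg.norm(B-A); ey=(D-B)/np.linalg.norm(D-B)
print("yaw",np.arctan2(ex[1],ex[0]),np.arctan2(-ey[0],ey[1]))
O=(A+B)/2; print("origin from corners",O+.08*ey, "base centre(B,D..)",B-.075*ex+.08*ey)
print("crock",f(209,262,.097), "edges", f(116,262,.097),f(302,262,.097),f(209,168,.097),f(209,355,.097))
g=lambda u,v,z:f(u,v,z,(135,170))
print("lid",g(262,327,.035),g(169,327,.035),g(355,327,.031))
hsv=cv2.cvtColor(c["img"],cv2.COLOR_BGR2HSV)
# lid by mask inside board
roi=c["img"][170:270,135:245]; h=cv2.cvtColor(roi,cv2.COLOR_BGR2HSV)
print(h[54,45],h[20,45],h[54,50])
m=((h[...,1]<110)).astype(np.uint8)
n,l,st,ce=cv2.connectedComponentsWithStats(m)
for i in range(n):
  if 500<st[i,4]<2000: print(st[i],ce[i])
print(proj(c,(0,0,0)))
```

```text
corners [ 0.59941059 -0.00139211  0.012     ] [0.45311455 0.0207019  0.012     ] [ 0.41740151 -0.23657313  0.012     ] 0.1479549805837479 0.2597419173317874
yaw 2.9917027592747156 3.003661397924267
origin from corners [ 0.51526303 -0.06958531  0.012     ] base centre(B,D..) [ 0.51627407 -0.069738    0.012     ]
crock [ 0.51491631 -0.06626965  0.097     ] edges [ 0.5134973  -0.01376479  0.097     ] [ 0.51633764 -0.11886033  0.097     ] [ 0.56854463 -0.06541843  0.097     ] [ 0.46240353 -0.06710316  0.097     ]
lid [0.47431272 0.29877294 0.035     ] [0.47289174 0.35248622 0.035     ] [0.47610005 0.24542409 0.031     ]
[ 21  75 205] [ 18 156 206] [ 20  71 129]
[ 28  39  31  31 758] [43.25989446 53.92612137]
[260.46552106 366.05599125]
```

```bash
cat >> h.py <<'E'
YAW=np.arctan2(-.991,-.136)
def plan(target,yaw=YAW):
    """tool-frame shift and turn from current measured pose to world target, tool down"""
    s=robot.observe();q=s["tcp_rot"];R=Rn.from_quat([q[1],q[2],q[3],q[0]]).as_matrix()
    x=np.array([np.cos(yaw),np.sin(yaw),0]);z=np.array([0,0,-1.]);W=np.c_[x,np.cross(z,x),z]
    sh=R.T@(np.array(target)-s["tcp_pos"]);tr=Rn.from_matrix(R.T@W).as_rotvec()
    print("tcp",s["tcp_pos"].round(4),"t",round(s["time_s"],2),"F",s["contact_force"].round(1),"w",round(s["grip_width"],4),"| shift",sh.round(4),"turn",tr.round(4),"dist",np.linalg.norm(sh).round(3),"q",s["joint_positions"].round(2))
E
python3 -c "
from h import *
plan((.166,-.629,.47)); plan((.40,-.25,.47))"
```

```text
tcp [ 0.1657 -0.6282  0.2306] t 0.2 F [ 0.2 -0.  -0.1] w 0.0854 | shift [ 6.000e-04 -1.000e-04 -2.394e-01] turn [0.     0.0012 0.3942] dist 0.239 q [-1.49  0.25  1.56 -0.    1.34 -0.17]
tcp [ 0.1657 -0.6282  0.2306] t 0.2 F [ 0.2 -0.  -0.1] w 0.0854 | shift [-0.3062 -0.323  -0.239 ] turn [0.     0.0012 0.3942] dist 0.505 q [-1.49  0.25  1.56 -0.    1.34 -0.17]
```

>>> drive_tool:
  moves:
    - [[0,0,-0.06],[0,0,0.1],0]
    - [[0,0,-0.12],[0,0,0.2],0]
    - [[0,0,-0.18],[0,0,0.3],0]
    - [[0,0,-0.24],[0,0,0.393],0]
    - [[0,0,-0.24],[0,0,0.393],0]

```text
time_s: 0.82
tcp_pos: [0.1659, -0.6295, 0.4788]
tcp_rot: [-0.004, -0.658, 0.753, -0.005]
contact_force: [0.0, 0.5, -0.1]
grip_width: 0.0858
```

```bash
python3 -c "
from h import *
plan((.42,-.25,.47)); plan((.474,.29,.3))"
```

```text
tcp [ 0.1659 -0.6295  0.4788] t 0.82 F [ 0.   0.5 -0.1] w 0.0858 | shift [-0.4104 -0.2006  0.0044] turn [-0.0026 -0.0118  0.0011] dist 0.457 q [-1.49  0.16  1.22 -0.    1.75  0.22]
tcp [ 0.1659 -0.6295  0.4788] t 0.82 F [ 0.   0.5 -0.1] w 0.0858 | shift [-0.9547 -0.1809  0.168 ] turn [-0.0026 -0.0118  0.0011] dist 0.986 q [-1.49  0.16  1.22 -0.    1.75  0.22]
```

>>> drive_tool:
  moves:
    - [[-0.055,-0.027,0],[0,0,0],0]
    - [[-0.11,-0.053,0],[0,0,0],0]
    - [[-0.165,-0.08,0],[0,0,0],0]
    - [[-0.22,-0.107,0],[0,0,0],0]
    - [[-0.275,-0.134,0],[0,0,0],0]
    - [[-0.33,-0.16,0],[0,0,0],0]
    - [[-0.385,-0.185,0],[0,0,0],0]
    - [[-0.44,-0.2,0],[0,0,0],0]
    - [[-0.5,-0.2,0],[0,0,0],0]
    - [[-0.56,-0.2,0],[0,0,0],0]
    - [[-0.62,-0.2,0],[0,0,0],0]
    - [[-0.68,-0.2,0],[0,0,0],0]

```text
time_s: 2.33
tcp_pos: [0.4552, 0.0203, 0.4699]
tcp_rot: [-0.0, -0.658, 0.753, 0.001]
contact_force: [1.9, -0.7, -0.4]
grip_width: 0.0851
```

```bash
python3 -c "
from h import *
plan((.45,.29,.25))
c=robot.camera('wrist');cv2.imwrite('pics/w1.png',c['img'])"
```

```text
tcp [0.4552 0.0203 0.4699] t 2.33 F [ 1.9 -0.7 -0.4] w 0.0851 | shift [-0.2665  0.0411  0.22  ] turn [0.0015 0.0001 0.0014] dist 0.348 q [-0.21 -0.31  1.68  0.    1.78  1.5 ]
```

View pics/w1.png

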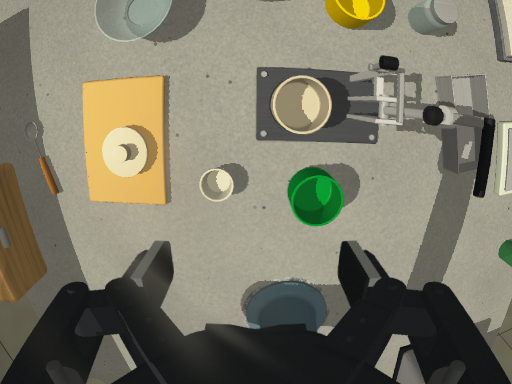

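Run:
```python
from h import *
import json
c=robot.camera("wrist");s=robot.observe()
def wz(u,v,z):
    o,d=wray(c,s,u,v);return (o+d*(z-o[2])/d[2]).round(4)
print("lid plate",wz(124,152,.033),"knob",wz(124,151,.058))
print("crock",wz(301,105,.097))
for p in [(257,68),(257,137),(377,144)]: print(p,wz(*p,.012))
print("catchknob",wz(388,63,.257))
print("bar ends",wz(492,118,.336),wz(481,195,.336))
t=robot.camera("top")
I=c["img"]
cv2.imwrite("pics/w1a.png",cv2.resize(I[55:155,240:400],None,fx=5,fy=5,interpolation=cv2.INTER_CUBIC))
cv2.imwrite("pics/w1b.png",cv2.resize(I[110:190,80:180],None,fx=6,fy=6,interpolation=cv2.INTER_CUBIC))
```

```text
lid plate [0.4741 0.2999 0.033 ] knob [0.4784 0.2871 0.058 ]
crock [ 0.5172 -0.0638  0.097 ]
(257, 68) [0.5995 0.0018 0.012 ]
(257, 137) [0.4606 0.0194 0.012 ]
(377, 144) [ 0.4196 -0.2355  0.012 ]
catchknob [ 0.5669 -0.1582  0.257 ]
bar ends [ 0.4993 -0.2612  0.336 ] [ 0.4059 -0.2485  0.336 ]
```

View pics/w1a.png

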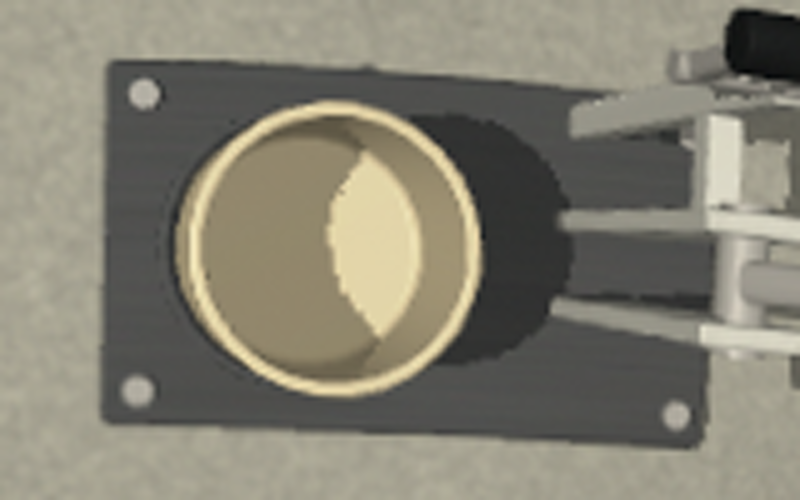

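View pics/w1b.png

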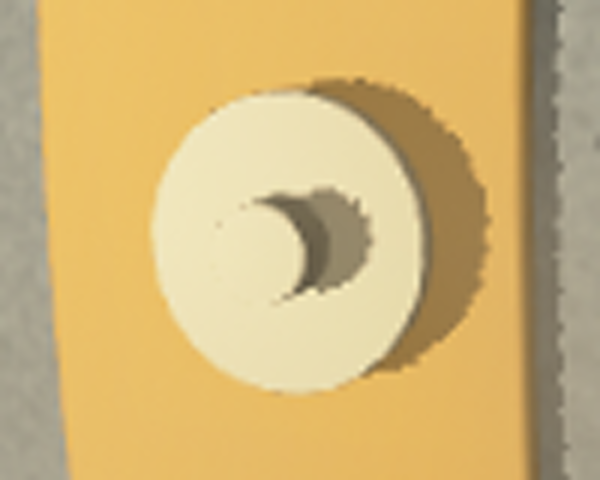

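Run:
```python
from h import *
c=robot.camera("wrist");s=robot.observe()
def wz(u,v,z):
    o,d=wray(c,s,u,v);return (o+d*(z-o[2])/d[2]).round(4)
f=lambda u,v,z:wz((u+.5)/5-.5+240,(v+.5)/5-.5+55,z)
# ellipse edge points averaged
E=[f(186,248,.097),f(482,248,.097),f(334,100,.097),f(334,397,.097)]
print(E,(E[0]+E[1])/2,(E[2]+E[3])/2)
print("knob",wz((256.5)/6-.5+80,251.5/6-.5+110,.058))
P=[f(107,60,.012),f(102,420,.012),f(705,447,.012)];print(P)
a=P[1]-P[0];b=P[2]-P[1];print(np.linalg.norm(a),np.linalg.norm(b),np.arctan2(a[1],a[0]),np.arctan2(-b[0],b[1]))
plan((.475,.295,.22))
```

```text
[array([ 0.5227, -0.0271,  0.097 ]), array([ 0.5124, -0.1312,  0.097 ]), array([ 0.5687, -0.0845,  0.097 ]), array([ 0.465 , -0.0725,  0.097 ])] [ 0.51755 -0.07915  0.097  ] [ 0.51685 -0.0785   0.097  ]
knob [0.4799 0.2864 0.058 ]
[array([ 0.6012, -0.0118,  0.012 ]), array([0.4565, 0.0092, 0.012 ]), array([ 0.4172, -0.2486,  0.012 ])]
0.14621590200795528 0.260778315816327 2.997471016138214 2.990313586727589
tcp [0.4553 0.0193 0.4701] t 2.52 F [-0.   0.4  0. ] w 0.0853 | shift [-0.276   0.0164  0.2501] turn [ 0.0018 -0.0002  0.0041] dist 0.373 q [-0.21 -0.31  1.68 -0.    1.78  1.5 ]
```

Run:
```python
from h import *
for i in range(3):
    s=robot.observe();c=robot.camera("wrist");print(s["tcp_pos"],s["tcp_rot"],s["time_s"])
def wz(u,v,z):
    o,d=wray(c,s,u,v);return (o+d*(z-o[2])/d[2]).round(4)
I=c["img"][55:155,240:400]
g=cv2.cvtColor(I,cv2.COLOR_BGR2HSV)
cv2.imwrite("pics/w2a.png",cv2.resize(I,None,fx=5,fy=5,interpolation=cv2.INTER_CUBIC))
```

```text
[0.45531892 0.01929174 0.47010978] [-6.70524039e-04 -6.58843940e-01  7.52279119e-01  5.82565349e-04] 2.525
[0.45539519 0.01825642 0.47021812] [-6.53960138e-04 -6.57978316e-01  7.53036411e-01  5.21768895e-04] 2.575
[0.45544973 0.01761681 0.47042818] [-5.31767176e-04 -6.57392737e-01  7.53547810e-01  4.51926882e-04] 2.625
```

View pics/w2a.png

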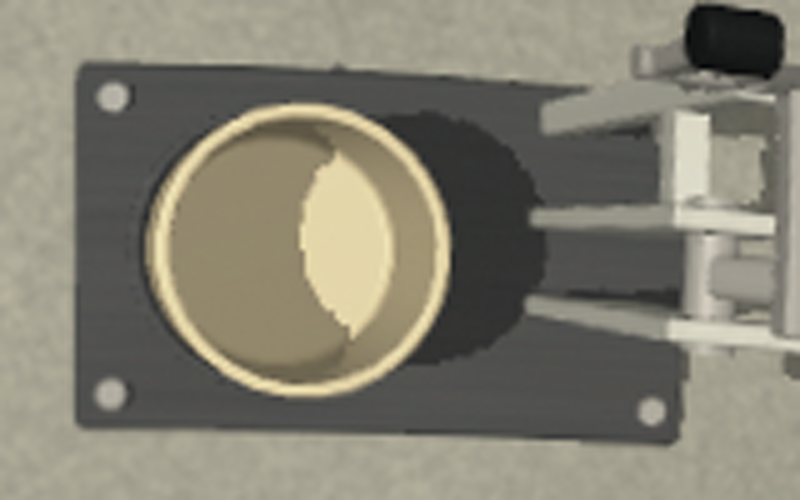

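Run:
```python
from h import *
s=robot.observe();c=robot.camera("wrist")
def wz(u,v,z):
    o,d=wray(c,s,u,v);return (o+d*(z-o[2])/d[2])
f=lambda u,v,z:wz((u+.5)/5-.5+240,(v+.5)/5-.5+55,z)
E=[f(157,250,.097),f(451,250,.097),f(303,104,.097),f(303,397,.097)]
print((E[0]+E[1])/2,(E[2]+E[3])/2)
P=[f(77,63,.012),f(77,425,.012),f(680,443,.012)];print(P)
a=P[1]-P[0];b=P[2]-P[1];print(np.linalg.norm(a),np.linalg.norm(b),np.arctan2(a[1],a[0]),np.arctan2(-b[0],b[1]))
h=cv2.cvtColor(c["img"],cv2.COLOR_BGR2HSV);roi=h[110:190,80:165];m=(roi[...,1]<95).astype(np.uint8)
n,l,st,ce=cv2.connectedComponentsWithStats(m)
for i in range(1,n):
  if st[i,4]>400:print(st[i],ce[i],wz(80+ce[i][0],110+ce[i][1],.034))
print(s["tcp_pos"])
plan((.475,.295,.22))
```

```text
[ 0.51786888 -0.07085573  0.097     ] [ 0.51727383 -0.06992464  0.097     ]
[array([ 0.60192625, -0.00262679,  0.012     ]), array([0.45616164, 0.0174858 , 0.012     ]), array([ 0.41915339, -0.23871414,  0.012     ])]
0.14714563405564515 0.2588590756536885 3.004478476064781 2.9981342999934433
[  21   18   46   50 1798] [43.58064516 42.1868743 ] [0.47729998 0.29371121 0.034     ]
[0.45549779 0.01726647 0.47057569]
tcp [0.4555 0.0171 0.4708] t 2.73 F [-0.9 -0.3  0.9] w 0.0855 | shift [-0.278   0.0186  0.2508] turn [ 0.0008 -0.0001 -0.0011] dist 0.375 q [-0.21 -0.31  1.68 -0.    1.78  1.5 ]
```

>>> drive_tool:
  moves:
    - [[-0.05,0.002,0.01],[0,0,0],0]
    - [[-0.1,0.006,0.05],[0,0,0],0]
    - [[-0.145,0.009,0.09],[0,0,0],0]
    - [[-0.19,0.012,0.13],[0,0,0],0]
    - [[-0.23,0.016,0.18],[0,0,0],0]
    - [[-0.278,0.0186,0.22],[0,0,0],0]
    - [[-0.278,0.0186,0.26],[0,0,0],0]
    - [[-0.278,0.0186,0.26],[0,0,0],0]
    - [[-0.278,0.0186,0.26],[0,0,0],0]
    - [[-0.278,0.0186,0.26],[0,0,0],0]

```text
time_s: 3.98
tcp_pos: [0.4762, 0.296, 0.214]
tcp_rot: [0.002, -0.657, 0.754, -0.001]
contact_force: [-0.5, -0.7, -0.9]
grip_width: 0.0859
```

Run:
```python
from h import *
plan((.476,.296,.1));
for i in range(2):
  s=robot.observe();c=robot.camera("wrist");print(s["tcp_pos"],s["tcp_rot"])
cv2.imwrite("pics/w3.png",c["img"])
```

```text
tcp [0.4762 0.296  0.214 ] t 3.98 F [-0.5 -0.7 -0.9] w 0.0859 | shift [0.0002 0.0007 0.114 ] turn [-0.0039  0.0021 -0.0002] dist 0.114 q [ 0.35  0.05  1.81 -0.    1.28  2.06]
[0.47620888 0.29597389 0.21397928] [ 0.00207448 -0.65719294  0.75371912 -0.00079599]
[0.47600596 0.29603744 0.21372681] [ 1.90068684e-03 -6.57252983e-01  7.53667296e-01 -7.15181803e-04]
```

View pics/w3.png

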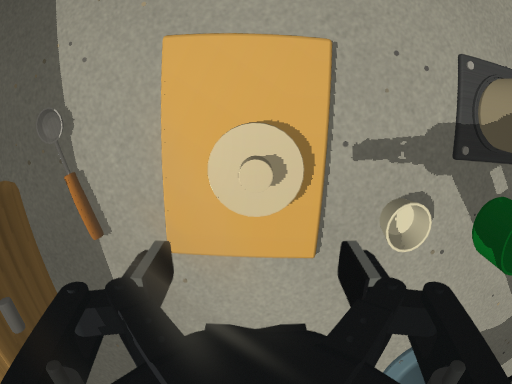

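Run:
```python
from h import *
s=robot.observe();c=robot.camera("wrist")
def wz(u,v,z):
    o,d=wray(c,s,u,v);return (o+d*(z-o[2])/d[2])
I=c["img"][110:230,195:315]
h=cv2.cvtColor(I,cv2.COLOR_BGR2HSV);m=((h[...,1]<100)).astype(np.uint8)
n,l,st,ce=cv2.connectedComponentsWithStats(m);i=1+np.argmax(st[1:,4]);print(st[i],ce[i])
k=(l==i).astype(np.uint8);cn=max(cv2.findContours(k,0,1)[0],key=cv2.contourArea)
(e,ax,a)=cv2.fitEllipse(cv2.convexHull(cn));print(e,ax);print("plate",wz(195+e[0],110+e[1],.033))
cv2.imwrite("pics/w3b.png",cv2.resize(I,None,fx=5,fy=5,interpolation=cv2.INTER_CUBIC))
```

```text
[  13   12   96   95 7094] [60.33704539 58.90597688]
(60.315032958984375, 58.91615295410156) (93.8161849975586, 96.09137725830078)
plate [0.4784404  0.29595669 0.033     ]
```

View pics/w3b.png

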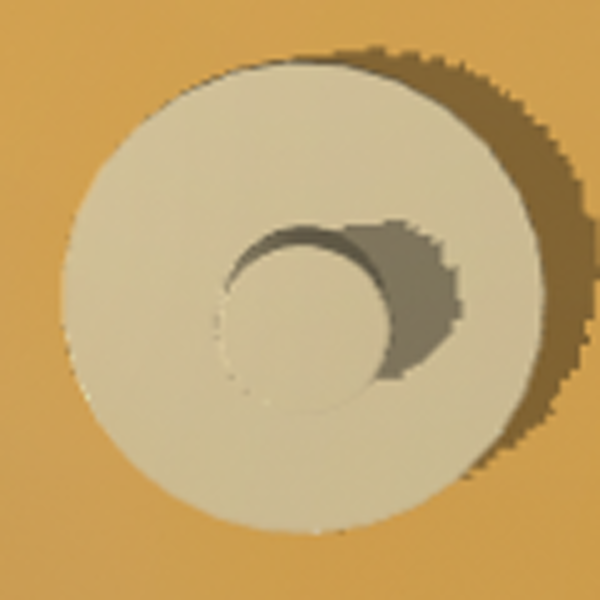

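>>> drive_tool:
  moves:
    - [[0,-0.001,0.05],[0,0,0],0]
    - [[0,-0.002,0.1],[0,0,0],0]
    - [[0,-0.002,0.14],[0,0,0],0.1]
    - [[0,-0.002,0.16],[0,0,0],0.2]
    - [[0,-0.002,0.165],[0,0,0],0.2]
    - [[0,-0.002,0.165],[0,0,0],0.2]
    - [[0,-0.002,0.165],[0,0,0],0.2]
  squeeze: 40

```text
time_s: 5.0
tcp_pos: [0.4779, 0.2965, 0.0481]
tcp_rot: [0.002, -0.658, 0.753, -0.001]
contact_force: [0.4, 0.0, 0.2]
grip_width: 0.0683
```

Run:
```python
from h import *
plan((.478,.296,.042));
c=robot.camera("wrist")
cv2.imwrite("pics/w4.png",c["img"])
```

```text
tcp [0.4779 0.2965 0.0481] t 5.0 F [0.4 0.  0.2] w 0.0683 | shift [ 0.0005 -0.0001  0.0061] turn [-0.0029  0.0016  0.0012] dist 0.006 q [0.35 0.28 1.89 0.   0.97 2.06]
```

View pics/w4.png

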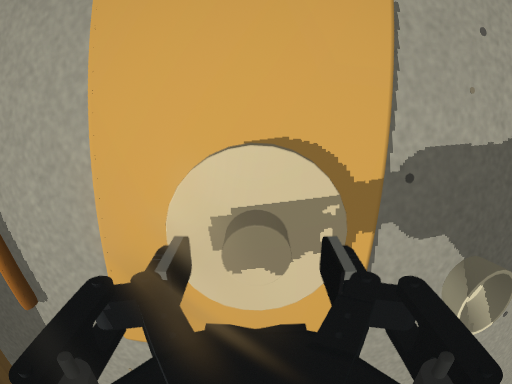

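>>> drive_tool:
  moves:
    - [[0,0,0.006],[-0.003,0.0016,0],0.2]
    - [[0,0,0.006],[-0.003,0.0016,0],0.5]
    - [[0,0,0.006],[-0.003,0.0016,0],0.8]
    - [[0,0,0.006],[-0.003,0.0016,0],1]
    - [[0,0,0.006],[-0.003,0.0016,0],1]
    - [[0,0,0.006],[-0.003,0.0016,0],1]
    - [[0,0,0.006],[-0.003,0.0016,0],1]
  squeeze: 40

```text
time_s: 5.92
tcp_pos: [0.4768, 0.2961, 0.0405]
tcp_rot: [-0.001, -0.658, 0.753, 0.001]
contact_force: [0.2, 0.4, 1.5]
grip_width: 0.0335
```

Run:
```python
from h import *
plan((.5165,-.068,.25));
c=robot.camera("wrist")
cv2.imwrite("pics/w5.png",c["img"])
```

```text
tcp [0.4768 0.2961 0.0405] t 5.92 F [0.2 0.4 1.5] w 0.0335 | shift [ 0.3557 -0.0879 -0.2093] turn [ 0.0026 -0.0013  0.0011] dist 0.422 q [0.35 0.3  1.89 0.   0.96 2.06]
```

View pics/w5.png

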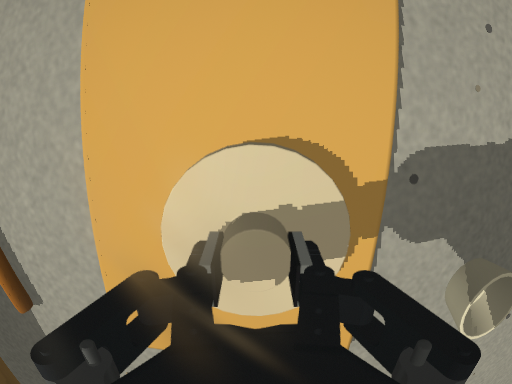

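>>> drive_tool:
  moves:
    - [[0,0,-0.02],[0,0,0],1]
    - [[0,0,-0.06],[0,0,0],1]
    - [[0,0,-0.12],[0,0,0],1]
    - [[0,0,-0.18],[0,0,0],1]
    - [[0,0,-0.21],[0,0,0],1]
    - [[0,0,-0.21],[0,0,0],1]
    - [[0,0,-0.21],[0,0,0],1]
  squeeze: 60

```text
time_s: 6.85
tcp_pos: [0.4761, 0.2957, 0.2483]
tcp_rot: [-0.003, -0.658, 0.753, 0.001]
contact_force: [-0.1, -0.1, -2.2]
grip_width: 0.0332
```

Run:
```python
from h import *
plan((.5165,-.068,.25));
s=robot.observe();c=robot.camera("wrist")
cv2.imwrite("pics/w6.png",c["img"])
for d in [(0,0),(.05,0),(-.05,0),(0,.054),(0,-.054)]:
    q=s["tcp_rot"];R=Rn.from_quat([q[1],q[2],q[3],q[0]]).as_matrix()
    print(d,wproj(c,s,s["tcp_pos"]+R@np.array([d[0],d[1],.005])).round(1))
```

```text
tcp [0.4761 0.2957 0.2483] t 6.85 F [-0.1 -0.1 -2.2] w 0.0332 | shift [ 0.355  -0.0891 -0.001 ] turn [ 0.006  -0.0033  0.0012] dist 0.366 q [ 0.35  0.03  1.77 -0.    1.35  2.06]
(0, 0) [255.3 242.2]
(0.05, 0) [343.  240.7]
(-0.05, 0) [167.6 240.7]
(0, 0.054) [255.3 316.2]
(0, -0.054) [255.3 144.3]
```

View pics/w6.png

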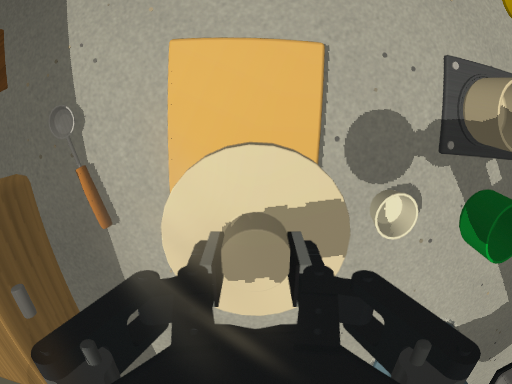

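>>> drive_tool:
  moves:
    - [[0.04,-0.01,-0.01],[0,0,0],1]
    - [[0.09,-0.025,-0.03],[0,0,0],1]
    - [[0.14,-0.025,-0.05],[0,0,0],1]
    - [[0.18,-0.025,-0.07],[0.003,-0.0015,0],1]
    - [[0.18,-0.025,-0.07],[0.006,-0.003,0],1]
    - [[0.18,-0.025,-0.07],[0.006,-0.003,0],1]
    - [[0.18,-0.025,-0.07],[0.006,-0.003,0],1]
    - [[0.18,-0.025,-0.07],[0.006,-0.003,0],1]
    - [[0.18,-0.025,-0.07],[0.006,-0.003,0],1]
  squeeze: 60

```text
time_s: 8.02
tcp_pos: [0.4779, 0.1151, 0.3201]
tcp_rot: [0.001, -0.658, 0.753, -0.0]
contact_force: [0.5, 0.8, -2.3]
grip_width: 0.0331
```

Run:
```python
from h import *
plan((.5165,-.068,.25));
for i in range(2):
  s=robot.observe();c=robot.camera("wrist");print(s["tcp_pos"],s["tcp_rot"])
cv2.imwrite("pics/w7.png",c["img"])
```

```text
tcp [0.4779 0.1151 0.3201] t 8.03 F [ 0.5  0.8 -2.3] w 0.0331 | shift [ 0.1764 -0.0626  0.07  ] turn [-0.0023  0.0013  0.0022] dist 0.2 q [ 0.   -0.2   1.85  0.    1.49  1.71]
[0.47786436 0.11508978 0.32009459] [ 1.22804136e-03 -6.58097257e-01  7.52931810e-01 -4.26532373e-04]
[0.47790473 0.11498745 0.32024188] [ 1.32689288e-03 -6.57994603e-01  7.53021306e-01 -5.05266077e-04]
```

View pics/w7.png

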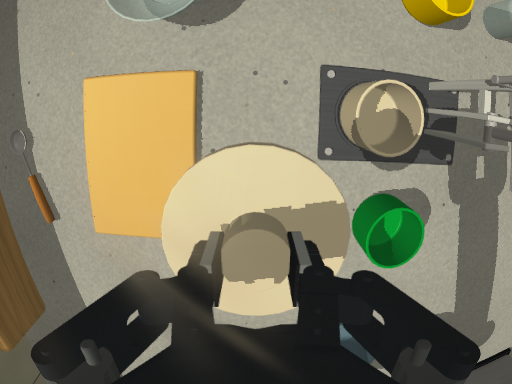

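Run:
```python
from h import *
c=cv2.imread("pics/w7.png")
cv2.imwrite("pics/w7a.png",cv2.resize(c[60:170,310:470],None,fx=5,fy=5,interpolation=cv2.INTER_CUBIC))
```

```text
(no output)
```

View pics/w7a.png

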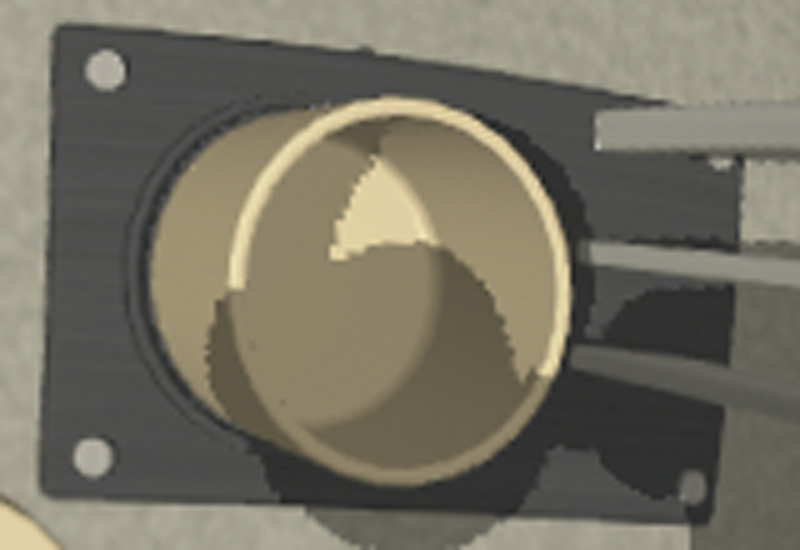

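Run:
```python
from h import *
s=robot.observe();c=robot.camera("wrist")
def wz(u,v,z):
    o,d=wray(c,s,u,v);return (o+d*(z-o[2])/d[2])
f=lambda u,v,z:wz((u+.5)/5-.5+310,(v+.5)/5-.5+60,z)
for z in (.095,.097,.099):
  P=np.array([f(*p,z) for p in [(398,96),(229,285),(571,265),(398,486),(313,460),(560,375)]])[:,:2]
  A=np.c_[2*P,np.ones(len(P))];x=np.linalg.lstsq(A,(P**2).sum(1),rcond=None)[0]
  r=np.sqrt(x[2]+x[0]**2+x[1]**2);print(z,x[:2],r,(np.linalg.norm(P-x[:2],axis=1)-r).round(4))
P=[f(55,25,.012),f(40,495,.012),f(712,523,.012)];print(P)
a=P[1]-P[0];b=P[2]-P[1];ex=a/np.linalg.norm(a);ey=b/np.linalg.norm(b)
print(np.linalg.norm(a),np.linalg.norm(b),np.arctan2(a[1],a[0]),np.arctan2(-b[0],b[1]), (P[0]+P[1])/2+.08*ey)
plan((.5165,-.0685,.25))
```

```text
0.095 [ 0.51690559 -0.07164128] 0.05240047534125147 [ 0.0001 -0.     -0.0004 -0.0004  0.0002  0.0005]
0.097 [ 0.51709189 -0.07068298] 0.05211598846917456 [ 0.0001 -0.     -0.0004 -0.0004  0.0002  0.0005]
0.099 [ 0.5172782  -0.06972469] 0.0518315015971031 [ 0.0001 -0.     -0.0004 -0.0004  0.0002  0.0005]
[array([ 0.60137464, -0.00101928,  0.012     ]), array([0.45655773, 0.01979904, 0.012     ]), array([ 0.41979024, -0.23675818,  0.012     ])]
0.14630564214003702 0.2591784295378465 2.998814694935017 2.999250791435312 [ 0.51761725 -0.06980104  0.012     ]
tcp [0.478  0.1148 0.3205] t 8.18 F [ 0.3 -0.7 -2.3] w 0.0331 | shift [ 0.1766 -0.0626  0.0704] turn [-0.0029  0.0014  0.0016] dist 0.2 q [ 0.   -0.2   1.85  0.    1.49  1.71]
```

```bash
python3 -c "
from h import *
plan((.517,-.0702,.16))"
```

```text
tcp [0.478  0.1148 0.3205] t 8.18 F [ 0.3 -0.7 -2.3] w 0.0331 | shift [ 0.1783 -0.0631  0.1604] turn [-0.0029  0.0014  0.0016] dist 0.248 q [ 0.   -0.2   1.85  0.    1.49  1.71]
```

>>> drive_tool:
  moves:
    - [[0.04,-0.015,0],[0,0,0],1]
    - [[0.09,-0.035,0.02],[0,0,0],1]
    - [[0.14,-0.05,0.05],[-0.002,0.001,0],1]
    - [[0.178,-0.0624,0.08],[-0.003,0.0014,0.0016],1]
    - [[0.178,-0.0624,0.12],[-0.003,0.0014,0.0016],1]
    - [[0.178,-0.0624,0.16],[-0.003,0.0014,0.0016],1]
    - [[0.178,-0.0624,0.16],[-0.003,0.0014,0.0016],1]
    - [[0.178,-0.0624,0.16],[-0.003,0.0014,0.0016],1]
    - [[0.178,-0.0624,0.16],[-0.003,0.0014,0.0016],1]
    - [[0.178,-0.0624,0.16],[-0.003,0.0014,0.0016],1]

```text
time_s: 9.43
tcp_pos: [0.5172, -0.0702, 0.1621]
tcp_rot: [0.001, -0.657, 0.754, -0.001]
contact_force: [0.1, 1.2, -2.7]
grip_width: 0.0329
```

Run:
```python
from h import *
plan((.517,-.0703,.112));
s=robot.observe();c=robot.camera("scene")
cv2.imwrite("pics/s1.png",cv2.resize(c["img"][150:280,150:290],None,fx=5,fy=4.6,interpolation=cv2.INTER_CUBIC))
c=robot.camera("wrist");cv2.imwrite("pics/w8.png",c["img"])
plan((.517,-.0703,.112));
```

```text
tcp [ 0.5172 -0.0702  0.1621] t 9.43 F [ 0.1  1.2 -2.7] w 0.0329 | shift [0.0001 0.0004 0.0501] turn [-0.0028 -0.0006 -0.0002] dist 0.05 q [-0.35  0.02  1.94  0.    1.18  1.36]
tcp [ 0.5168 -0.0701  0.1614] t 9.53 F [-0.7 -0.  -1.4] w 0.0331 | shift [ 0.0002 -0.0001  0.0494] turn [-0.0016 -0.0003 -0.0003] dist 0.049 q [-0.35  0.02  1.94  0.    1.18  1.36]
```

View pics/w8.png

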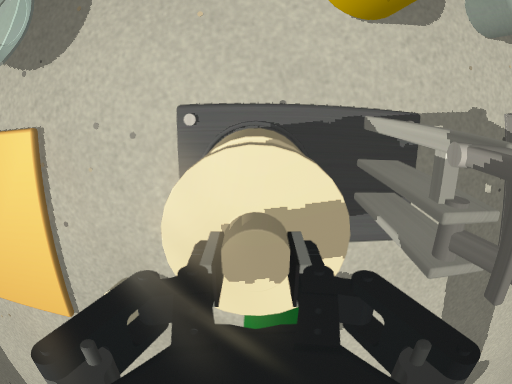

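View pics/s1.png

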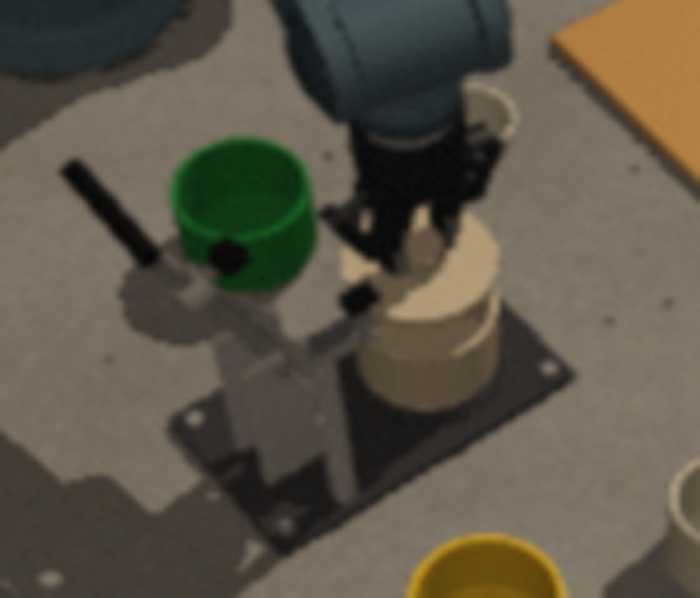

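>>> drive_tool:
  moves:
    - [[0,0,0.015],[-0.002,0,0],1]
    - [[0,0,0.03],[-0.002,0,0],1]
    - [[0,0,0.036],[-0.002,0,0],1]
    - [[0,0,0.04],[-0.002,0,0],1]
    - [[0,0,0.044],[-0.002,0,0],1]
    - [[0,0,0.046],[-0.002,0,0],1]
    - [[0,0,0.046],[-0.002,0,0],1]

```text
time_s: 10.4
tcp_pos: [0.5164, -0.0701, 0.1145]
tcp_rot: [-0.001, -0.657, 0.754, 0.001]
contact_force: [0.3, 0.2, -2.7]
grip_width: 0.0331
```

Run:
```python
from h import *
plan((.517,-.0703,.112));
```

```text
tcp [ 0.5164 -0.0701  0.1145] t 10.4 F [ 0.3  0.2 -2.7] w 0.0331 | shift [ 0.0002 -0.0006  0.0025] turn [ 0.0019 -0.     -0.0004] dist 0.003 q [-0.35  0.09  1.97 -0.    1.09  1.36]
```

>>> drive_tool:
  moves:
    - [[0,-0.0004,0.001],[0.0015,0,0],1]
    - [[0,-0.0004,0.002],[0.0015,0,0],1]
    - [[0,-0.0004,0.003],[0.0015,0,0],1]
    - [[0,-0.0004,0.003],[0.0015,0,0],1]

```text
time_s: 10.9
tcp_pos: [0.5168, -0.0701, 0.1116]
tcp_rot: [-0.0, -0.657, 0.754, 0.0]
contact_force: [-0.5, 0.9, -1.4]
grip_width: 0.0335
```

Run:
```python
from h import *
plan((.517,-.0703,.112));
```

```text
tcp [ 0.5168 -0.0701  0.1116] t 10.9 F [-0.5  0.9 -1.4] w 0.0335 | shift [ 0.0002 -0.0002 -0.0004] turn [ 0.0004 -0.     -0.0004] dist 0.0 q [-0.35  0.09  1.97 -0.    1.08  1.36]
```

Near contact. A little lower, then release.

>>> drive_tool:
  moves:
    - [[0,0,0.001],[0,0,0],1]
    - [[0,0,0.0015],[0,0,0],1]
    - [[0,0,0.0015],[0,0,0],1]

```text
time_s: 11.28
tcp_pos: [0.5169, -0.0701, 0.1115]
tcp_rot: [-0.0, -0.657, 0.754, 0.0]
contact_force: [-5.5, 1.7, 10.3]
grip_width: 0.0335
```

Run:
```python
from h import *
plan((.517,-.0703,.112));
```

```text
tcp [ 0.5169 -0.0701  0.1115] t 11.28 F [-5.5  1.7 10.3] w 0.0335 | shift [ 0.0002 -0.0002 -0.0005] turn [ 0.0011 -0.0001 -0.0002] dist 0.001 q [-0.35  0.09  1.97 -0.    1.08  1.36]
```

>>> drive_tool:
  moves:
    - [[0,0,0],[0,0,0],0.6]
    - [[0,0,0],[0,0,0],0.3]
    - [[0,0,0],[0,0,0],0.1]
    - [[0,0,0],[0,0,0],0.1]
    - [[0,0,-0.01],[0,0,0],0.1]
    - [[0,0,-0.04],[0,0,0],0.1]
    - [[0,0,-0.09],[0,0,0],0.1]
    - [[0,0,-0.14],[0,0,0],0.1]
    - [[0,0,-0.19],[0,0,0],0.1]
    - [[0,0,-0.22],[0,0,0],0.1]
    - [[0,0,-0.22],[0,0,0],0.1]
    - [[0,0,-0.22],[0,0,0],0.1]

```text
time_s: 12.78
tcp_pos: [0.5163, -0.0699, 0.3287]
tcp_rot: [-0.001, -0.657, 0.754, 0.001]
contact_force: [-0.8, 0.4, -0.2]
grip_width: 0.0769
```

Run:
```python
from h import *
s=robot.observe();c=robot.camera("wrist");cv2.imwrite("pics/w9.png",c["img"])
ex=np.array([np.cos(3.0),np.sin(3.0),0]);ey=np.array([-np.sin(3.0),np.cos(3.0),0]);O=np.array([.5167,-.0700,0])
W=lambda x,y,z:O+x*ex+y*ey+np.array([0,0,z])
for n,p in dict(knobtop=W(0,0,.129),platetop=W(0,0,.107),catchknob=W(-.06,.085,.257),bar1=W(.0125,.19,.336),bar2=W(.0975,.19,.336)).items(): print(n,p.round(4),wproj(c,s,p).round(1))
plan(W(-.03,.08,.33))
```

```text
knobtop [ 0.5167 -0.07    0.129 ] [255.3 166.4]
platetop [ 0.5167 -0.07    0.107 ] [255.3 162.7]
catchknob [ 0.5641 -0.1626  0.257 ] [368.6 126.5]
bar1 [ 0.4775 -0.2563  0.336 ] [515.6 251.8]
bar2 [ 0.3934 -0.2443  0.336 ] [478.7 339.1]
tcp [ 0.5161 -0.0698  0.3281] t 12.82 F [ 0.2 -0.9  0.1] w 0.0767 | shift [ 0.0802 -0.0303 -0.0021] turn [ 0.0036  0.0007 -0.0004] dist 0.086 q [-0.35 -0.13  1.77 -0.    1.5   1.36]
```

View pics/w9.png

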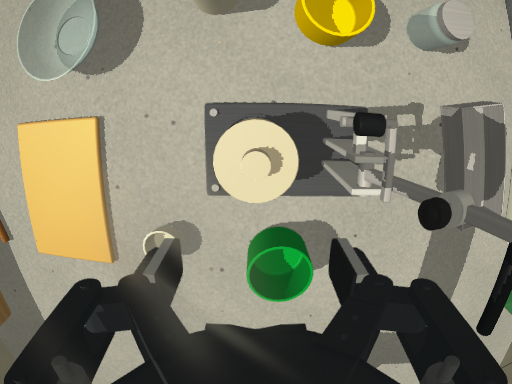

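```bash
cat >> h.py <<'E'
ex=np.array([np.cos(3.0),np.sin(3.0),0]);ey=np.array([-np.sin(3.0),np.cos(3.0),0]);O=np.array([.5167,-.0700,0])
W=lambda x,y,z:O+x*ex+y*ey+np.array([0,0,z])
E
python3 -c "
from h import *
YAW=np.arctan2(ey[1],ey[0])
plan(W(-.026,.079,.33),YAW)
plan(W(-.026,.079,.25),YAW)"
```

```text
tcp [ 0.5161 -0.0698  0.3281] t 12.82 F [ 0.2 -0.9  0.1] w 0.0767 | shift [ 0.0792 -0.0263 -0.0021] turn [0.0036 0.0006 0.0048] dist 0.083 q [-0.35 -0.13  1.77 -0.    1.5   1.36]
tcp [ 0.5161 -0.0698  0.3281] t 12.82 F [ 0.2 -0.9  0.1] w 0.0767 | shift [ 0.0793 -0.0265  0.0779] turn [0.0036 0.0006 0.0048] dist 0.114 q [-0.35 -0.13  1.77 -0.    1.5   1.36]
```

>>> drive_tool:
  moves:
    - [[0,0,-0.01],[0,0,0],0.5]
    - [[0.02,-0.01,-0.01],[0,0,0],1]
    - [[0.05,-0.018,-0.01],[0.002,0,0],1]
    - [[0.0794,-0.0262,-0.01],[0.0036,0.0007,0],1]
    - [[0.0794,-0.0262,0.01],[0.0036,0.0007,0],1]
    - [[0.0794,-0.0262,0.03],[0.0036,0.0007,0],1]
    - [[0.0794,-0.0262,0.03],[0.0036,0.0007,0],1]
    - [[0.0794,-0.0262,0.03],[0.0036,0.0007,0],1]

```text
time_s: 13.82
tcp_pos: [0.532, -0.1517, 0.3]
tcp_rot: [0.001, -0.657, 0.753, -0.001]
contact_force: [0.3, -0.6, 0.2]
grip_width: -0.0001
```

Run:
```python
from h import *
plan(W(-.026,.079,.25))
c=robot.camera("wrist");cv2.imwrite("pics/w10.png",c["img"])
c=robot.camera("scene")
cv2.imwrite("pics/s2.png",cv2.resize(c["img"][150:280,150:290],None,fx=5,fy=4.6,interpolation=cv2.INTER_CUBIC))
```

```text
tcp [ 0.532  -0.1517  0.3   ] t 13.82 F [ 0.3 -0.6  0.2] w -0.0001 | shift [0.0002 0.0008 0.05  ] turn [-0.0031 -0.0006  0.0006] dist 0.05 q [-0.48 -0.04  1.73  0.    1.44  1.22]
```

View pics/w10.png

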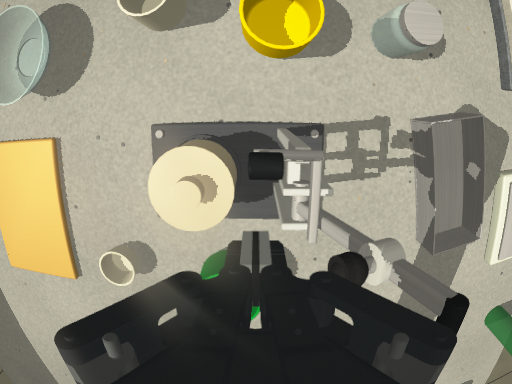

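View pics/s2.png

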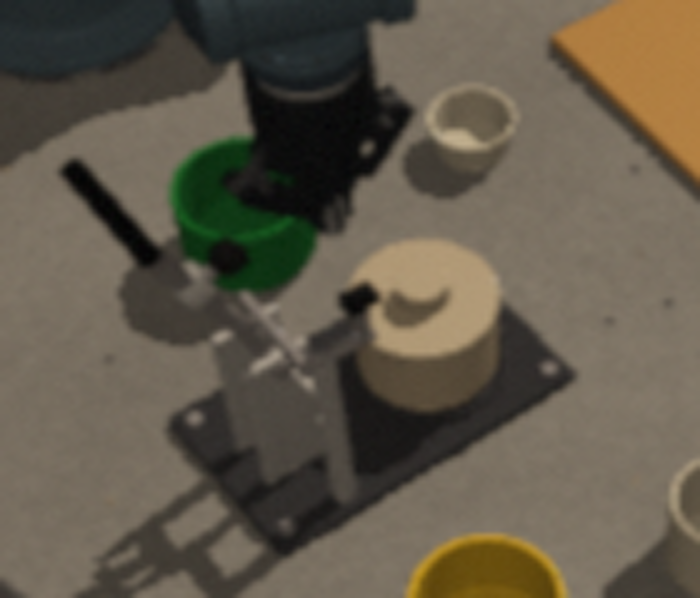

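```bash
python3 -c "
from h import *
plan(W(-.030,.071,.253))"
```

```text
tcp [ 0.5323 -0.152   0.3008] t 13.93 F [ 0.9  0.7 -0.6] w 0.0004 | shift [-0.008  -0.0028  0.0478] turn [-0.0046 -0.0012  0.0004] dist 0.049 q [-0.48 -0.04  1.73  0.    1.44  1.22]
```

>>> drive_tool:
  moves:
    - [[-0.008,-0.003,0],[-0.003,0,0],1]
    - [[-0.008,-0.003,0.015],[-0.003,0,0],1]
    - [[-0.008,-0.003,0.03],[-0.003,0,0],1]
    - [[-0.008,-0.003,0.046],[-0.003,0,0],1]
    - [[-0.008,-0.003,0.046],[-0.003,0,0],1]
    - [[-0.008,-0.003,0.046],[-0.003,0,0],1]

```text
time_s: 14.68
tcp_pos: [0.5363, -0.145, 0.2541]
tcp_rot: [-0.0, -0.657, 0.754, -0.0]
contact_force: [-0.5, -0.0, 0.4]
grip_width: -0.0001
```

Run:
```python
from h import *
plan(W(-.060,.071,.252))
c=robot.camera("wrist");cv2.imwrite("pics/w11.png",c["img"])
```

```text
tcp [ 0.5363 -0.145   0.2541] t 14.68 F [-0.5 -0.   0.4] w -0.0001 | shift [-0.0004 -0.03    0.0021] turn [-0.0004 -0.0008 -0.0006] dist 0.03 q [-0.47  0.    1.78 -0.    1.36  1.24]
```

View pics/w11.png

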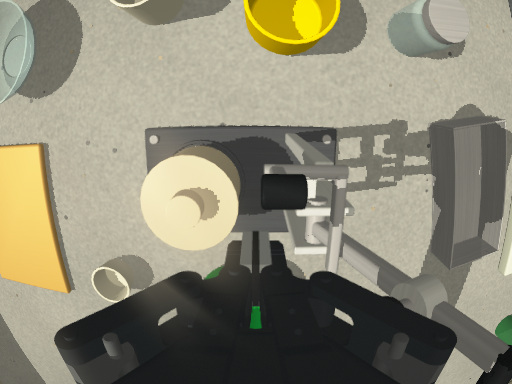

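>>> drive_tool:
  moves:
    - [[0.004,-0.006,0],[0,0,0],1]
    - [[0.004,-0.014,0],[0,0,0],1]
    - [[0.004,-0.022,0],[0,0,0],1]
    - [[0.004,-0.03,0],[0,0,0],1]
    - [[0.004,-0.038,0],[0,0,0],1]
    - [[0.004,-0.045,0.003],[0,0,0],1]
    - [[0.004,-0.048,0.006],[0,0,0],1]
    - [[0.004,-0.048,0.006],[0,0,0],1]

```text
time_s: 15.72
tcp_pos: [0.5834, -0.1553, 0.2476]
tcp_rot: [-0.0, -0.657, 0.754, -0.0]
contact_force: [0.1, -0.1, 0.4]
grip_width: 0.0001
```

Run:
```python
from h import *
plan(W(-.092,.075,.235))
c=robot.camera("wrist");cv2.imwrite("pics/w12.png",c["img"])
c=robot.camera("scene")
cv2.imwrite("pics/s3.png",cv2.resize(c["img"][150:280,150:290],None,fx=5,fy=4.6,interpolation=cv2.INTER_CUBIC))
```

```text
tcp [ 0.5834 -0.1553  0.2476] t 15.72 F [ 0.1 -0.1  0.4] w 0.0001 | shift [ 0.     -0.014   0.0126] turn [-0.0001 -0.0005 -0.0003] dist 0.019 q [-0.45  0.12  1.67 -0.    1.35  1.26]
```

View pics/w12.png

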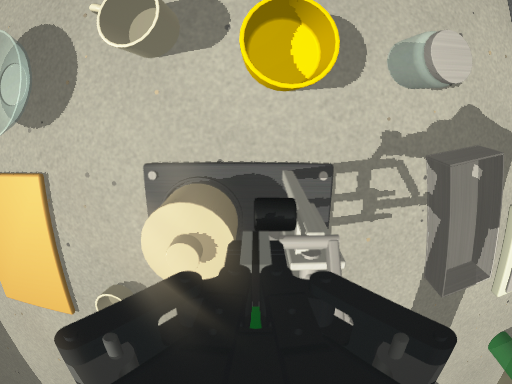

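View pics/s3.png

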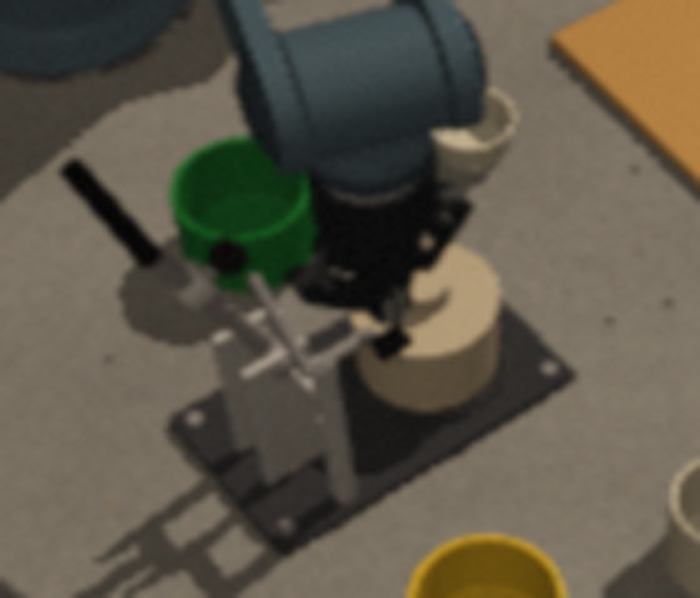

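>>> drive_tool:
  moves:
    - [[-0.002,-0.007,0.006],[0,0,0],1]
    - [[-0.003,-0.014,0.0126],[0,0,0],1]
    - [[-0.003,-0.019,0.019],[0,0,0],1]
    - [[-0.003,-0.024,0.025],[0,0,0],1]
    - [[-0.003,-0.028,0.031],[0,0,0],1]
    - [[-0.003,-0.028,0.034],[0,0,0],1]
    - [[-0.003,-0.028,0.034],[0,0,0],1]

```text
time_s: 16.7
tcp_pos: [0.612, -0.1563, 0.2154]
tcp_rot: [0.0, -0.657, 0.754, -0.001]
contact_force: [-1.4, 1.3, 5.0]
grip_width: -0.0003
```

Run:
```python
from h import *
plan(W(-.106,.071,.211))
c=robot.camera("wrist");cv2.imwrite("pics/w13.png",c["img"])
c=robot.camera("scene")
cv2.imwrite("pics/s4.png",cv2.resize(c["img"][150:280,150:290],None,fx=5,fy=4.6,interpolation=cv2.INTER_CUBIC))
```

```text
tcp [ 0.612  -0.1563  0.2154] t 16.7 F [-1.4  1.3  5. ] w -0.0003 | shift [-0.001   0.0006  0.0044] turn [-0.0022 -0.0009 -0.0003] dist 0.005 q [-0.43  0.22  1.62 -0.    1.3   1.28]
```

View pics/w13.png

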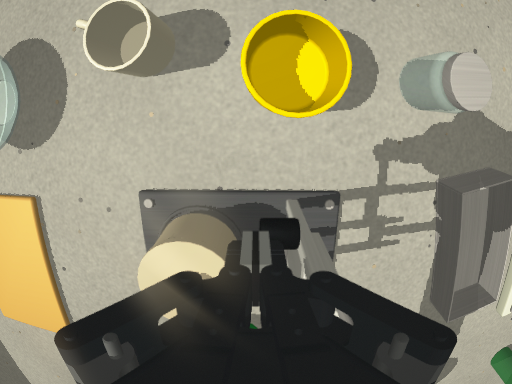

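View pics/s4.png

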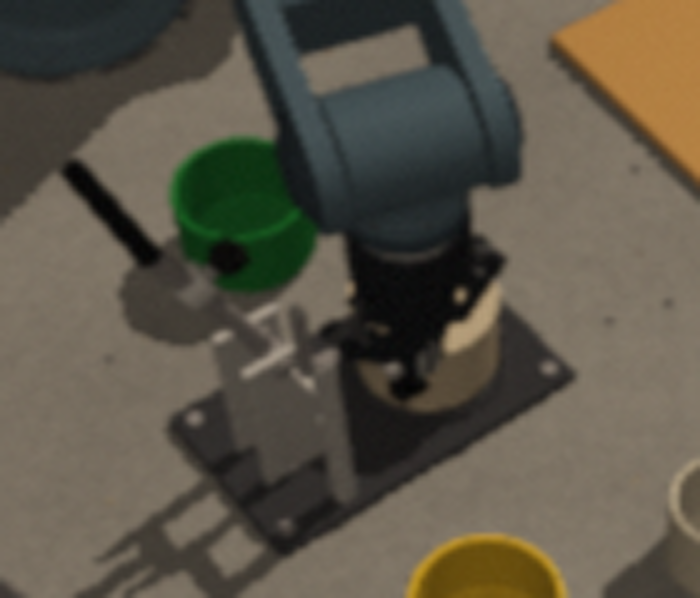

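>>> drive_tool:
  moves:
    - [[0,0,-0.03],[0,0,0],1]
    - [[0,0,-0.08],[0,0,0],1]
    - [[0,0,-0.13],[0,0,0],1]
    - [[0,0,-0.18],[0,0,0],1]
    - [[0,0,-0.23],[0,0,0],1]
    - [[0,0,-0.25],[0,0,0],1]
    - [[0.02,0.03,-0.25],[0,0,0],0.5]
    - [[0.04,0.07,-0.25],[0,0,0],0.5]
    - [[0.06,0.11,-0.25],[0,0,0],0.5]
    - [[0.06,0.13,-0.25],[0,0,0],0.5]
    - [[0.06,0.13,-0.25],[0,0,0],0.5]
    - [[0.06,0.13,-0.25],[0,0,0],0.5]

```text
time_s: 18.3
tcp_pos: [0.4748, -0.1977, 0.463]
tcp_rot: [-0.0, -0.657, 0.754, 0.0]
contact_force: [0.5, -0.2, -0.3]
grip_width: 0.0427
```

Run:
```python
from h import *
plan(W(.055,.19,.45))
for i in range(2): s=robot.observe();c=robot.camera("wrist")
cv2.imwrite("pics/w14.png",c["img"])
for p in [W(.0125,.19,.336),W(.0975,.19,.336)]: print(wproj(c,s,p))
```

```text
tcp [ 0.4748 -0.1977  0.463 ] t 18.3 F [ 0.5 -0.2 -0.3] w 0.0427 | shift [0.0575 0.0318 0.013 ] turn [ 0.0009  0.0001 -0.0001] dist 0.067 q [-0.62 -0.17  1.57 -0.    1.74  1.09]
[316.34003811 172.74680904]
[310.2934054  252.56647758]
```

View pics/w14.png

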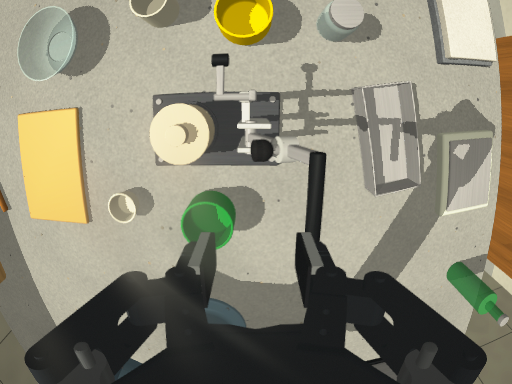

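>>> drive_tool:
  moves:
    - [[0.03,0.017,0],[0,0,0],0.3]
    - [[0.0575,0.032,0.01],[0,0,0],0.3]
    - [[0.0575,0.032,0.04],[0,0,0],0.3]
    - [[0.0575,0.032,0.08],[0,0,0],0.3]
    - [[0.0575,0.032,0.12],[0,0,0],0.3]
    - [[0.0575,0.032,0.145],[0,0,0],0.3]
    - [[0.0575,0.032,0.145],[0,0,0],0.3]
    - [[0.0575,0.032,0.145],[0,0,0],0.3]
  squeeze: 25

```text
time_s: 19.4
tcp_pos: [0.4355, -0.2508, 0.3203]
tcp_rot: [-0.0, -0.657, 0.754, -0.001]
contact_force: [0.2, 0.9, -0.2]
grip_width: 0.06
```

Run:
```python
from h import *
plan(W(.055,.19,.317))
s=robot.observe();c=robot.camera("wrist")
cv2.imwrite("pics/w15.png",c["img"])
```

```text
tcp [ 0.4355 -0.2508  0.3203] t 19.4 F [ 0.2  0.9 -0.2] w 0.06 | shift [-0.0005  0.0001  0.0033] turn [-0.0015 -0.0017  0.    ] dist 0.003 q [-0.75 -0.17  1.83 -0.    1.49  0.96]
```

View pics/w15.png

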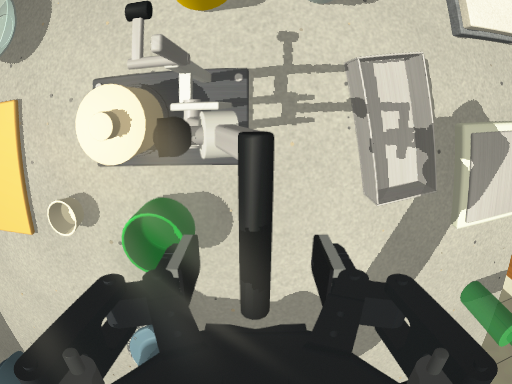

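>>> drive_tool:
  moves:
    - [[0,0,0.003],[0,0,0],0.6]
    - [[0,0,0.003],[0,0,0],1]
    - [[0,0,0.003],[0,0,0],1]
    - [[0,0,0.003],[0,0,0],1]
    - [[0,0,0.003],[0,0,0],1]
  squeeze: 25

```text
time_s: 20.08
tcp_pos: [0.4349, -0.2506, 0.3164]
tcp_rot: [-0.0, -0.657, 0.754, -0.001]
contact_force: [0.0, 0.5, 1.7]
grip_width: 0.0152
```

Run:
```python
from h import *
plan(W(.055,.19,.317))
a=np.radians(20)
for t in np.arange(0,1.97,.12).tolist()+[1.94,1.96]:
    print(round(t,2),round(.19*(np.sin(a-t)-np.sin(a)),4),round(-.19*(np.cos(a-t)-np.cos(a)),4))
```

```text
tcp [ 0.4349 -0.2506  0.3164] t 20.07 F [0.  0.5 1.7] w 0.0152 | shift [-0.0003 -0.0005 -0.0006] turn [-0.0006 -0.001  -0.0005] dist 0.001 q [-0.75 -0.17  1.83 -0.    1.48  0.96]
0.0 0.0 -0.0
0.12 -0.0218 -0.0065
0.24 -0.0443 -0.0103
0.36 -0.0671 -0.0114
0.48 -0.0898 -0.0098
0.6 -0.1122 -0.0055
0.72 -0.1339 0.0015
0.84 -0.1546 0.011
0.96 -0.174 0.0229
1.08 -0.1918 0.0371
1.2 -0.2078 0.0533
1.32 -0.2218 0.0713
1.44 -0.2335 0.0908
1.56 -0.2428 0.1116
1.68 -0.2495 0.1334
1.8 -0.2536 0.1558
1.92 -0.255 0.1786
1.94 -0.2549 0.1824
1.96 -0.2548 0.1862
```

>>> drive_tool:
  moves:
    - [[-0.011,0,-0.0035],[0,0,0],1]
    - [[-0.022,0,-0.0065],[0,0,0],1]
    - [[-0.044,0,-0.0103],[0,0,0],1]
    - [[-0.067,0,-0.0114],[0,0,0],1]
    - [[-0.09,0,-0.0098],[0,0,0],1]
    - [[-0.112,0,-0.0055],[0,0,0],1]
    - [[-0.134,0,0.0015],[0,0,0],1]
    - [[-0.1546,0,0.011],[0,0,0],1]
    - [[-0.1546,0,0.011],[0,0,0],1]

```text
time_s: 21.2
tcp_pos: [0.4567, -0.0953, 0.3053]
tcp_rot: [0.001, -0.658, 0.753, -0.001]
contact_force: [3.0, -0.7, 2.8]
grip_width: 0.0148
```

Run:
```python
from h import *
plan(W(.055,.125+.19*np.sin(.349-.84),.157-.019+.19*np.cos(.349-.84)))
print(robot.observe()["torque"])
s=robot.observe();c=robot.camera("wrist")
cv2.imwrite("pics/w16.png",c["img"])
```

```text
tcp [ 0.4567 -0.0953  0.3053] t 21.2 F [ 3.  -0.7  2.8] w 0.0148 | shift [ 0.0019 -0.0009 -0.0002] turn [-0.0028  0.0008  0.002 ] dist 0.002 q [-0.45 -0.26  1.93  0.    1.47  1.25]
[-0.14293044 -0.62036282 -0.14059529]
```

View pics/w16.png

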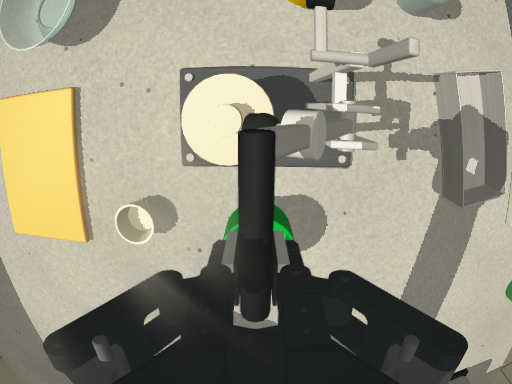

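>>> drive_tool:
  moves:
    - [[-0.01,0,0.0055],[0,0,0],1]
    - [[-0.0194,0,0.0119],[0,0,0],1]
    - [[-0.0372,0,0.0261],[0,0,0],1]
    - [[-0.0532,0,0.0423],[0,0,0],1]
    - [[-0.0672,0,0.0603],[0,0,0],1]
    - [[-0.0789,0,0.0798],[0,0,0],1]
    - [[-0.0882,0,0.1006],[0,0,0],1]
    - [[-0.0949,0,0.1224],[0,0,0],1]
    - [[-0.0949,0,0.1224],[0,0,0],1]
  squeeze: 40

```text
time_s: 22.38
tcp_pos: [0.4693, -0.0031, 0.1814]
tcp_rot: [-0.0, -0.657, 0.754, -0.001]
contact_force: [5.2, -3.1, 3.5]
grip_width: 0.0143
```

Run:
```python
from h import *
plan(W(.055,.125+.19*np.sin(.349-1.68),.157-.019+.19*np.cos(.349-1.68)))
plan(W(.055,.125+.19*np.sin(.349-1.94),.157-.019+.19*np.cos(.349-1.94)))
s=robot.observe();c=robot.camera("wrist")
cv2.imwrite("pics/w17.png",c["img"])
```

```text
tcp [ 0.4693 -0.0031  0.1814] t 22.38 F [ 5.2 -3.1  3.5] w 0.0143 | shift [-0.     -0.0014 -0.0017] turn [-0.0012 -0.0013 -0.    ] dist 0.002 q [-0.25 -0.14  2.05 -0.    1.23  1.46]
tcp [ 0.4693 -0.0031  0.1814] t 22.38 F [ 5.2 -3.1  3.5] w 0.0143 | shift [-0.0055 -0.0014  0.0472] turn [-0.0012 -0.0013 -0.    ] dist 0.048 q [-0.25 -0.14  2.05 -0.    1.23  1.46]
```

View pics/w17.png

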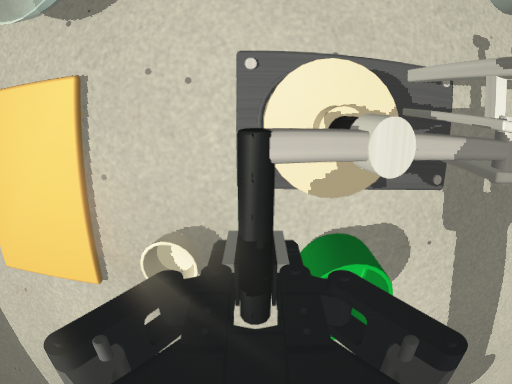

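>>> drive_tool:
  moves:
    - [[-0.002,-0.0005,0.011],[0,0,0],1]
    - [[-0.0041,-0.001,0.0224],[0,0,0],1]
    - [[-0.005,-0.001,0.034],[0,0,0],1]
    - [[-0.0055,-0.001,0.045],[0,0,0],1]
    - [[-0.0055,-0.001,0.05],[0,0,0],1]
    - [[-0.0055,-0.001,0.052],[0,0,0],1]
    - [[-0.0055,-0.001,0.053],[0,0,0],1]
    - [[-0.0055,-0.001,0.053],[0,0,0],1]
    - [[-0.0055,-0.001,0.053],[0,0,0],1]
  squeeze: 60

```text
time_s: 23.55
tcp_pos: [0.4702, 0.0022, 0.1302]
tcp_rot: [-0.001, -0.657, 0.754, 0.0]
contact_force: [-4.8, 0.5, 14.4]
grip_width: 0.0139
```

Run:
```python
from h import *
plan(W(.055,.125+.19*np.sin(.349-1.96),.157-.019+.19*np.cos(.349-1.96)))
s=robot.observe();c=robot.camera("wrist")
cv2.imwrite("pics/w18.png",c["img"])
c=robot.camera("scene")
cv2.imwrite("pics/s5.png",cv2.resize(c["img"][150:280,150:290],None,fx=5,fy=4.6,interpolation=cv2.INTER_CUBIC))
```

```text
tcp [0.4702 0.0022 0.1302] t 23.55 F [-4.8  0.5 14.4] w 0.0139 | shift [ 0.0001 -0.0012 -0.0002] turn [ 0.0016 -0.0009  0.0001] dist 0.001 q [-0.24 -0.06  2.08 -0.    1.12  1.47]
```

View pics/w18.png

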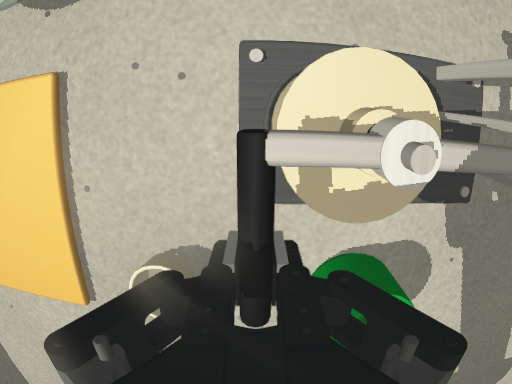

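View pics/s5.png

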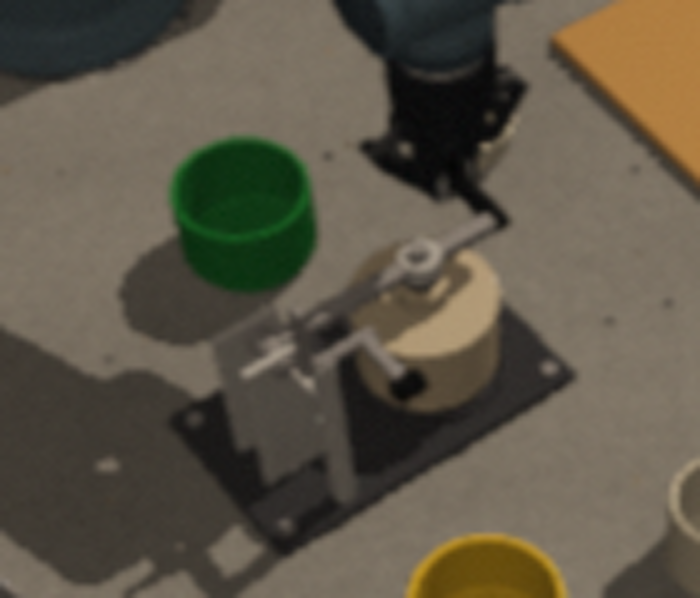

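>>> drive_tool:
  moves:
    - [[0,0,0],[0,0,0],1]
    - [[0,0,0],[0,0,0],1]
    - [[0,0,0],[0,0,0],1]
    - [[0,0,0],[0,0,0],1]
    - [[0,0,0],[0,0,0],1]
    - [[0,0,0],[0,0,0],1]
    - [[0,0,0],[0,0,0],1]
    - [[0,0,0],[0,0,0],1]
  squeeze: 60

```text
time_s: 24.65
tcp_pos: [0.4702, 0.0022, 0.1302]
tcp_rot: [-0.001, -0.657, 0.754, 0.0]
contact_force: [-4.6, 0.4, 13.3]
grip_width: 0.0142
```

Run:
```python
from h import *
plan(W(.055,.125+.19*np.sin(.349-1.96),.157-.019+.19*np.cos(.349-1.96)))
s=robot.observe();c=robot.camera("wrist")
cv2.imwrite("pics/w19.png",c["img"])
a=cv2.imread("pics/w18.png");print(cv2.absdiff(a,c["img"])[120:230,230:450].mean())
# plate outline: predicted circle vs image; lever bar far end
for t in np.linspace(0,2*np.pi,8,endpoint=False):
    p=wproj(c,s,W(.054*np.cos(t),.054*np.sin(t),.107)); cv2.circle(c["img"],tuple(p.round().astype(int).tolist()),2,(0,0,255),-1)
p=wproj(c,s,W(.0125,-.065,.149));cv2.circle(c["img"],tuple(p.round().astype(int).tolist()),2,(255,0,255),-1)
cv2.imwrite("pics/w19o.png",c["img"])
```

```text
tcp [0.4702 0.0022 0.1302] t 24.65 F [-4.6  0.4 13.3] w 0.0142 | shift [ 0.0001 -0.0012 -0.0002] turn [ 0.0015 -0.0009  0.0001] dist 0.001 q [-0.24 -0.06  2.08 -0.    1.12  1.47]
0.4049449035812672
```

View pics/w19o.png

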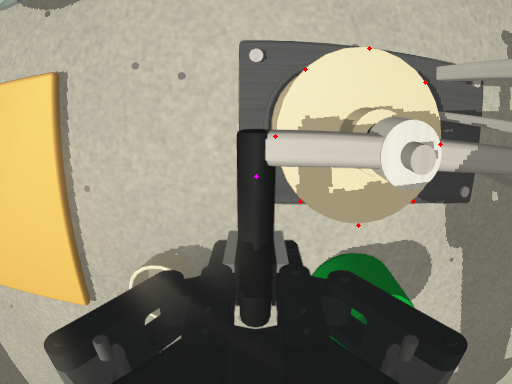

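The lid's rim lies on the predicted home circle to within about 2 px, the lever is against its stop, and nothing moved over 1 s of holding. I'm handing the job in.

```bash
python3 -c "
from plant import robot
print(robot.finish_job())
s=robot.observe();print(s['tcp_pos'],s['contact_force'],s['time_s'])"
```

```text
the job is handed in; nothing more can be done
None
the job is handed in; nothing more can be done
```

The job is handed in. I put the lid on the crock, let go of it and rose clear. I then pushed the catch back to its stop and swung the lever down to its stop, still gripping it at about 60 N.

Last checks, about 25 s into the 64 s allowed:
- **Lever:** TCP at z 0.130 m puts it at about 1.96 rad. About 13 N was pushing up on the tool, and there was no visible movement over 1 s of holding.
- **Foot:** its pin stands out of its sleeve in the wrist view, so it is yielding on the knob. I did not measure the force on the lid directly.
- **Lid:** its rim lay within about 2 px of the predicted home circle, and it had seated at the expected height, within about 0.5 mm.
- **Catch:** its knob looked level in the scene view after the lever was down.

**Disagreements:**
- An early wrist measurement taken before the arm had settled was about 12 mm off in y, so I repeated it with the arm still.
- The gripper read 33 mm on the 36 mm knob and 14 mm on the 16 mm bar.

I touched no bystanders that I could see, but I did not measure their positions at the end.

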